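# Lower the analyser boom onto its stop

### The arm

A 7-joint arm with a two-finger parallel gripper is mounted at the origin on the work surface. World frame = base frame: x ahead of the robot, y to its left, z up, the work surface at z = 0. Lengths are in m, angles in rad, forces in N, time in s.
With the tool pointing down it reaches from about 0.375 to 0.925 m from the base axis. Payload 3.1 kg.
Tool frame: the origin (TCP) lies on the centre line of the jaws, within the pads' length; the fingertips stand 14 mm ahead of it and the grasp point (between the pads) lies 5 mm behind it; z points along the fingers, y is the direction in which the jaws open and shut (so a half turn about z gives the same grasp; the last joint's range is limited). The gripper opens to 85 mm and grips with 20 to 120 N. Pads are 22 mm wide; open, the fingers measure 114 mm over their backs; the gripper's body (76 mm by 85 mm) begins 54 mm behind the grasp point. The pads swing forward as they close: fully open they stand 13 mm farther back than shut.
Start: joints at [1.031, 0.383, 0.044, 1.598, -0.018, 1.161, -0.05], TCP at [0.278, -0.588, 0.245] pointing down, gripper open.
Joint ranges: [-2.61, 2.61], [-0.41, 2.15], [-1.48, 1.57], [0, 2.5], [-1.57, 4.71], [0.05, 1.97], [-2.85, 2.85]. Speed limits (rad/s): [2.79, 2.79, 3.14, 3.14, 3.14, 3.14, 3.14].

### API

Orientations are given as a rotation vector (axis times angle).
In Python, from rig import * gives the robot as it stands. The module is installed in compiled form; this text tells all that it offers.
- The arm moves only by the tool move_arm, never from a script. Its argument "commands" is a list that holds one entry, the list of rows, each a list of 7 numbers: the opening, from -1 (shut) to 1 (fully open), so that 0 is half open, then the shift along the tool's x, y, z in mm, then the turn, a rotation vector about the tool's x, y, z in degrees. In form: [[[gripper, x, y, z, rx, ry, rz], ...]]. A call has 1 to 5 rows; each row shifts and turns the commanded pose from where the row before left it, along the tool's axes as they then stand; what a row does not reach is not made up. A row lasts 1/10 s, in which the tool goes at most 50 mm and 8.59 degrees, less where a joint would pass 70% of its speed; a pose out of reach is approached as far as the arm can. A call is refused whole if a number of a shift passes 50 or a number of a turn 8.59, either way. A call with a gripper value outside its range is refused whole. The fingers move at their own pace and stop on an object; the grip force is fixed at half the most. Time passes only in rows, so rows that do not move let the fingers close. It gives the time, the measured TCP pose, the force and the opening at its end, in the units of the state.
- get_state(): the state, without advancing time (a new reading comes with each control period).
- grab_frame(name): name is "scene" or "top" or "wrist"; returns a dict with "img" (400x640x3 uint8, red, green, blue), "range_z" (400x640 float32, m along the optical axis (not along the pixel's ray), 0 where there is no reading), "mtx" (3x3 intrinsics, pixels), "rvec" (rotation vector, rad) and "tvec" (3), from world to camera coordinates, as OpenCV has them. Camera axes: x right, y down, z forward; pixel columns grow to the right and rows downward; lengths in m; the calibration is good to about 2 mm. A picture is of the moment at which its call begins.
- hand_in(): hands the job in, once; it reports no verdict.
Trained networks look in a picture, given as the dict that the camera call returned (one of the last four; its "shot" number tells which), for a name from the list of things; names that differ only in an ending like _2 or _b are one class to them, and where a whole thing is asked for, a point or a joint stands for the part that bears it (a point fixed in the world has none). Each returns a list of dicts, best first, with "score" (0 to 1); they miss things now and then, are a little off and sometimes report something else, mostly with a low value. They report only what shows in the picture. A call takes as long as a camera call.
- recognise(query, picture): "at" ([x, y, z] in m, in world coordinates, good to about 4 mm: the middle of the surface that is visible of it).
- cut_out(query, picture): "pixels" (400x640 bool, what is visible of it).
The state is a dict: "clock": time; "joint_positions": joint angles; "joint_vel": joint speeds; "tau": joint torques, N m; "eef_pos": TCP position; "tool_rot": TCP orientation; "contact_force": force on the tool from outside, world axes, zero at the start; "wrist_torque": the same for the moment, N m; "grip_width": finger opening in m.
Only numpy, scipy, OpenCV 4.12 (cv2) and the standard library are available. Lean on these libraries where they do the work, as an engineer would, in place of code of your own. Each camera call takes 0.05 s, during which the arm holds its last target.

### The job

The analyser's boom is held up over the sample pan by a toothed ratchet. Press the pawl's red thumb paddle right down until its hook snaps clear of the teeth and leave it off, then push the boom down, smoothly and without forcing it, by the black rubber pad at its free end until it rests level on its stop. Do not lift the boom, do not touch the analyser head, and leave the pan and everything else on the bench where they are.

Things in the scene. Friction and masses are not known exactly. Their poses are not given: they have to be found in the camera images.
- stand: The analyser stand, fixed to the bench: a cream base plate 300 x 420 mm, 15 mm thick, with a steel pedestal, the boom, the pawl and the turntable drive. Origin: centre of the plate's underside. Its x axis points level along the boom's hinge pin; its y axis points level from the pawl towards the boom's free end; z up. The stand's place and yaw differ from run to run.
- boom_pivot (a point): Centre of the boom's hinge pin on the pedestal, 190 mm above the bench; the pin lies along the stand's x axis. The boom swings in the upright plane through this point that holds the stand's y axis.
- boom (a joint): Angle of the boom, rad: 0 = level, resting on its stop pillar; positive = free end raised (starts between 0.42 and 0.53, top stop 0.75). The boom is an aluminium bar 24 mm wide and high, counterbalanced and stiff in its hinge: it stays where it is left, and with the pawl clear about 4 to 7 N down on the pad moves it. With the pawl in the teeth it goes down to the next tooth (0.42) at most and then is blocked (it gives a few degrees when leaned on hard).
- push_pad (a point): Centre of the upper face of the black ribbed rubber pad on the boom's free end, 60 x 60 mm, 14 mm thick; it moves and tilts with the boom. In the boom's own frame it lies 225 mm along the bar from the pivot and 19 mm above the bar's centre line. Nothing stands above the pad.
- pawl (a joint): Angle of the ratchet pawl, rad: 0 = hook in the teeth of the steel quadrant on the boom (up to about 0.12 when it rides on a tooth), 0.40 = pressed right down, hook clear, on its end stop. An over-centre ball spring snaps it either way from about 0.2, so it stays clear once pressed home. About 5 N down on the paddle moves it.
- pawl_paddle (a point): Centre of the upper face of the pawl's red thumb paddle, a plate 40 mm (along the stand's x) x 36 mm, 6 mm thick, sloping by 0.2 rad, its outer edge the higher; it stands out from the pawl on the side of the pedestal away from the boom, about 0.21 m above the bench. Pressed fully, it goes down by about 21 mm (turning about a pin 52 mm nearer the pedestal). The highest things near it, the toothed quadrant and the hook, rise to 0.25 m, at 65 mm or more from the paddle's centre.
- analyser_head (a point): The analyser head hanging under the boom: a light grey box 92 x 80 x 60 mm with a small screen and a black ribbed nose. This point: the middle of the box, 130 mm along the bar from the pivot and 43 mm below its centre line (the pad is beyond it, the pad's near edge 25 mm from the box). Delicate: not to be touched.
- pan: Loose steel sample pan, 116 mm across, 18 mm high, on the turntable under the head. Origin: centre of its underside. Leave alone; the head's nose stops about 12 mm above its rim.
- ref_disc: Loose brass reference disc, 40 mm across, 10 mm high, on the base plate. Origin: centre of its underside. Leave alone.
- jar_a: Loose amber sample jar, 52 mm across, 62 mm high, on the base plate. Origin: centre of its underside. Leave alone.
- jar_b: Loose white sample jar with black cap, 52 mm across, 62 mm high, on the bench. Origin: centre of its underside. Leave alone.
- wash_bottle: Loose blue bottle, 68 mm across, 170 mm high, on the bench. Origin: centre of its underside. Leave alone.
- beaker: Loose glass beaker, 68 mm across, 85 mm high, on the bench. Origin: centre of its underside. Leave alone.
- spatula: Loose spatula with black handle, 170 mm long, lying on the bench. Leave alone.

How it is judged:
On the way, in this order (a step that is already met when the one before it is completed fails the run):
1. the pawl is pressed clear of the teeth while the boom is still up (value of joint pawl above 0.3 rad and value of joint boom above 0.2 rad), for 0.2 s.
2. the boom is pushed down onto its stop, the pawl still clear (value of joint pawl above 0.3 rad and value of joint boom below 0.03 rad), for 0.2 s.
At the end, for the whole second after the job is handed in: The boom rests on its stop (within 0.03 rad of level), at rest; the pawl is still pressed clear (over 0.30 of its 0.40 rad); the pan lies within 12 mm and the other loose things within 20 mm of where they were (all of step 2 and value of joint boom above -0.02 rad and velocity of joint boom between -0.05 and 0.05 rad/s and not (distance of ref_disc from where it was at the start of the episode above 0.02 m) and not (distance of jar_a from where it was at the start of the episode above 0.02 m) and not (distance of jar_b from where it was at the start of the episode above 0.02 m) and not (distance of wash_bottle from where it was at the start of the episode above 0.02 m) and not (distance of beaker from where it was at the start of the episode above 0.02 m) and not (distance of spatula from where it was at the start of the episode above 0.02 m) and not (distance of pan from where it was at the start of the episode above 0.012 m)); the robot touches nothing.
It fails at once if the boom is lifted well above where it stood (over 0.68 rad) (value of joint boom above 0.68 rad).
It fails at once if the boom is thrown down (faster than 1.5 rad/s) (velocity of joint boom below -1.5 rad/s).
It fails at once if the boom or pawl is forced (over 50 N from the fingers) (contact force between the fingers and stand above 50 N).
It fails at once if the robot touches the analyser head (over 2 N) (contact force between any of the fingers, the arm and boom_c6 above 2 N or contact force between any of the fingers, the arm and boom_c7 above 2 N or contact force between any of the fingers, the arm and boom_c8 above 2 N).
It fails at once if the sample pan (by 12 mm) or another loose thing (by 20 mm) is shifted, lifted or knocked over (distance of pan from where it was at the start of the episode above 0.012 m or distance of any of ref_disc, jar_a, jar_b, wash_bottle, beaker, spatula from where it was at the start of the episode above 0.02 m).
It also fails if it takes over 42 s, if anything falls off the work surface, if the arm or the gripper's body presses on something with over 40 N, if the wrist force passes 120 N, or if a joint passes its speed limit or range.

## Working session

There is one attempt and no reset: what is moved stays moved. The work goes in short steps, Python scripts to look and compute and a tool call to move; the robot and the scene stay as the last step left them, time stands still between calls to the robot, and variables do not carry over. Pictures are saved under pics/ and viewed, and the job is handed in when it is done.

Besides the shell and the picture viewer there is one more tool, called in YAML: its name, and indented under it one key for each argument. move_arm: Moves the arm, as the interface text tells. Its arguments: {"type":"object","properties":{"commands":{"type":"array"}},"required":["commands"]}

```bash
mkdir -p pics; python3 - <<'E'
from rig import *
import cv2,numpy as np
s=get_state();print(s['clock'],s['eef_pos'],s['tool_rot'],s['contact_force'],s['grip_width'])
for n in ['scene','top']:
    f=grab_frame(n);cv2.imwrite(f'pics/{n}0.png',f['img'][:,:,::-1])
    R=cv2.Rodrigues(np.array(f['rvec']))[0];print(n,-R.T@np.array(f['tvec']).ravel())
    for q in ['stand','push_pad','pawl_paddle','analyser_head','pan','jar_a','jar_b','wash_bottle','beaker','ref_disc','spatula']:
        try:
            r=recognise(q,f);print(q,[(np.round(a['at'],3).tolist(),round(a['score'],2)) for a in r[:2]])
        except Exception as e: print(q,e)
print(get_state()['clock'])
E
```

```text
0.0 [ 0.27753151 -0.58676598  0.24387155] [-3.06274461e+00 -6.87923025e-01  1.15396706e-03] [-0.08833834  1.35040789  0.19156732] 0.08563534703553591
scene [1.17963951 0.62255811 1.1511485 ]
stand [([0.596, 0.109, 0.014], 0.79)]
push_pad [([0.575, 0.147, 0.238], 0.78), ([0.558, 0.132, 0.048], 0.72)]
pawl_paddle [([0.623, -0.101, 0.21], 0.74)]
analyser_head [([0.578, 0.15, 0.239], 0.85)]
pan [([0.558, 0.132, 0.051], 0.57)]
jar_a [([0.357, 0.443, 0.053], 0.88), ([0.56, 0.132, 0.053], 0.75)]
jar_b [([0.357, 0.443, 0.053], 0.88), ([0.56, 0.132, 0.053], 0.75)]
wash_bottle [([0.588, 0.446, 0.106], 0.76), ([0.624, -0.098, 0.213], 0.61)]
beaker [([0.439, -0.439, 0.057], 0.63)]
ref_disc []
spatula [([0.564, -0.439, 0.004], 0.63)]
top [0.38694596 0.00696959 1.19012884]
stand [([0.554, 0.058, 0.017], 0.72)]
push_pad [([0.554, 0.133, 0.255], 0.66)]
pawl_paddle [([0.626, -0.101, 0.21], 0.62), ([0.556, -0.435, 0.003], 0.27)]
analyser_head [([0.556, 0.132, 0.251], 0.63)]
pan [([0.525, 0.106, 0.052], 0.82)]
jar_a [([0.344, 0.428, 0.063], 0.7), ([0.681, 0.033, 0.079], 0.68)]
jar_b [([0.344, 0.428, 0.063], 0.7), ([0.681, 0.033, 0.079], 0.68)]
wash_bottle [([0.563, 0.422, 0.107], 0.93)]
beaker [([0.433, -0.463, 0.049], 0.83)]
ref_disc [([0.497, -0.079, 0.026], 0.52)]
spatula [([0.559, -0.433, 0.006], 0.83)]
1.2
```

View pics/scene0.png

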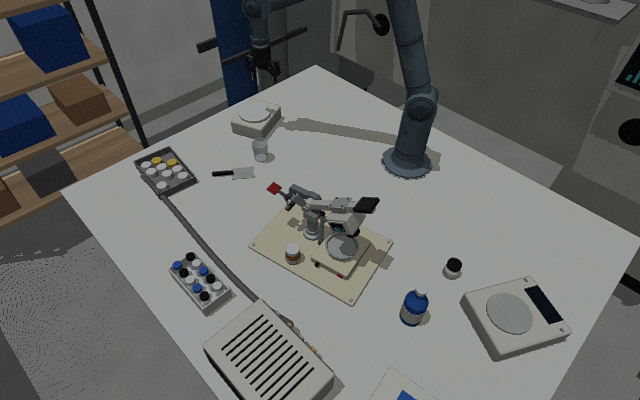

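View pics/top0.png

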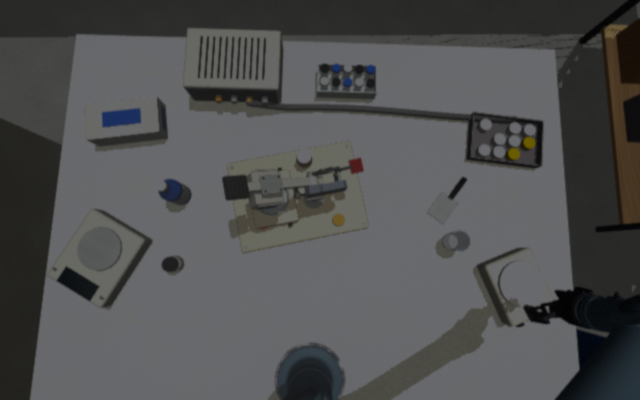

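The scene view shows the red paddle at about (274,188) and the black pad at about (368,204). In the top view they are at (356,166) and (236,187), with the boom running along +y and turned slightly. Next I'll measure both precisely.

```bash
cat > h.py <<'E'
from rig import *
import cv2,numpy as np
def pts(f):
    v,u=np.mgrid[0:400,0:640];z=f['range_z'];K=f['mtx']
    P=np.stack([(u-K[0,2])/K[0,0]*z,(v-K[1,2])/K[1,1]*z,z],-1)
    R=cv2.Rodrigues(np.array(f['rvec']))[0]
    W=(P-np.array(f['tvec']).ravel())@R
    W[z<=0]=np.nan
    return W
E
python3 - <<'E'
from h import *
for n,rb,bb in [('scene',(262,290,178,200),(350,385,190,220)),('top',(340,372,150,180),(215,256,168,206))]:
    f=grab_frame(n);W=pts(f);I=f['img'].astype(int)
    sub=lambda b:(W[b[2]:b[3],b[0]:b[1]],I[b[2]:b[3],b[0]:b[1]])
    w,i=sub(rb);m=(i[...,0]>1.8*i[...,1])&(i[...,0]>70)&(w[...,2]>.17)
    p=w[m];print(n,'paddle',m.sum(),np.nanmean(p,0),np.nanmin(p,0),np.nanmax(p,0))
    c=np.nanmean(p,0);A=np.c_[p[:,:2]-c[:2],np.ones(len(p))];print(' plane',np.linalg.lstsq(A,p[:,2],rcond=None)[0], cv2.minAreaRect((p[:,:2]*1000).astype(np.float32)))
    w,i=sub(bb);m=(i.max(-1)<60)&(w[...,2]>.17)
    p=w[m];print(n,'pad',m.sum(),np.nanmean(p,0),np.nanmin(p,0),np.nanmax(p,0))
    c=np.nanmean(p,0);A=np.c_[p[:,:2]-c[:2],np.ones(len(p))];print(' plane',np.linalg.lstsq(A,p[:,2],rcond=None)[0], cv2.minAreaRect((p[:,:2]*1000).astype(np.float32)))
    # base plate
    w=W[...,2];m=(np.abs(w-.015)<.006)&(I.min(-1)>30)&(W[...,0]>.35)&(W[...,0]<.85)&(np.abs(W[...,1])<.35)&(I[...,0]-I[...,2]>12)
    m=cv2.morphologyEx(m.astype(np.uint8),cv2.MORPH_OPEN,np.ones((3,3)))>0
    p=W[m][:,:2];print(' plate',m.sum(),cv2.minAreaRect((p*1000).astype(np.float32)))
    cv2.imwrite(f'pics/{n}1.png',cv2.resize(f['img'][120:260,200:400,::-1] if n=='top' else f['img'][150:310,230:430,::-1],(800,600)))
print(get_state()['clock'])
E
```

```text
scene paddle 90 [ 0.62996228 -0.11100407  0.21037792] [ 0.61019974 -0.13004978  0.20352032] [ 0.6507113  -0.09113225  0.21883768]
 plane [ 0.04846498 -0.15766235  0.21037792] ((629.0654907226562, -110.16609191894531), (39.029541015625, 33.253780364990234), 11.796744346618652)
scene pad 315 [0.54774279 0.20081123 0.31500242] [0.51068042 0.16377963 0.27129883] [0.57680155 0.22940197 0.32948186]
 plane [-0.17726294  0.43357893  0.31500242] ((544.7877197265625, 193.61334228515625), (58.698020935058594, 64.14155578613281), 11.53628158569336)
 plate 4417 ((573.9351806640625, 58.91099548339844), (299.4627990722656, 418.16229248046875), 12.51809024810791)
top paddle 132 [ 0.63134865 -0.11193809  0.20931297] [ 0.6121837  -0.12826226  0.20470071] [ 0.64931249 -0.09520402  0.21409823]
 plane [ 0.02046082 -0.17812106  0.20931297] ((631.35791015625, -111.18488311767578), (34.98160171508789, 30.09612464904785), 10.397481918334961)
top pad 607 [0.54266076 0.19321653 0.30719201] [0.50900298 0.15511301 0.21736573] [0.58642999 0.22503414 0.3281462 ]
 plane [-0.05262079  0.91969528  0.30719201] ((537.145751953125, 190.44601440429688), (80.99530029296875, 66.43251037597656), 28.895132064819336)
 plate 1002 ((591.711669921875, 88.93011474609375), (240.08021545410156, 359.90972900390625), 11.963263511657715)
1.3
```

move_arm:
  commands:
    - [[-1,0,0,-10,0,0,0],[-1,20,-10,-15,0,0,0],[-1,37,-20,-10,0,0,0],[-1,37,-20,0,0,0,0],[-1,37,-20,0,0,0,0]]

```text
clock: 1.8
eef_pos: [0.3675, -0.4677, 0.2821]
tool_rot: [3.063, 0.686, 0.002]
contact_force: [0.6, -0.5, -0.9]
grip_width: 0.0122
```

move_arm:
  commands:
    - [[-1,37,-20,0,0,0,0],[-1,37,-20,0,0,0,0],[-1,37,-20,0,0,0,0],[-1,37,-20,0,0,0,0],[-1,37,-20,0,0,0,0]]

```text
clock: 2.3
eef_pos: [0.492, -0.2976, 0.2815]
tool_rot: [3.064, 0.688, 0.002]
contact_force: [0.2, -0.8, 1.5]
grip_width: 0.0001
```

move_arm:
  commands:
    - [[-1,37,-20,0,0,0,0],[-1,37,-20,0,0,0,0],[-1,30,-16,0,0,0,0],[-1,0,0,0,0,0,6.5],[-1,0,0,0,0,0,6.5]]

```text
clock: 2.8
eef_pos: [0.5623, -0.2015, 0.2812]
tool_rot: [3.123, 0.336, 0.002]
contact_force: [-1.3, -1.1, -0.5]
grip_width: 0.0001
```

```bash
cat >> h.py <<'E'
def todelta(t):
    s=get_state();R=cv2.Rodrigues(np.array(s['tool_rot']))[0]
    return np.round(R.T@(np.array(t)-s['eef_pos'])*1000,1)
E
python3 - <<'E'
from h import *
s=get_state();R=cv2.Rodrigues(np.array(s['tool_rot']))[0]
print(s['clock'],s['eef_pos'],s['contact_force'],s['grip_width'],s['joint_positions']);print(R.round(3))
print(todelta([.631,-.115,.26]))
for n in ['scene','wrist']:
    f=grab_frame(n);cv2.imwrite(f'pics/{n}2.png',f['img'][:,:,::-1] if n=='wrist' else cv2.resize(f['img'][130:290,220:420,::-1],(750,600)))
E
```

```text
2.8 [ 0.56234915 -0.20146718  0.28122542] [-1.28928614 -1.09084507 -0.48734729] 0.00010633257175654627 [ 0.44165536  0.26443555 -0.19769341  1.68130943  0.05464589  1.20003537
 -1.12528711]
[[ 0.977  0.213  0.001]
 [ 0.213 -0.977  0.   ]
 [ 0.001  0.    -1.   ]]
[ 85.5 -69.9  21.3]
```

View images.

View pics/scene2.png

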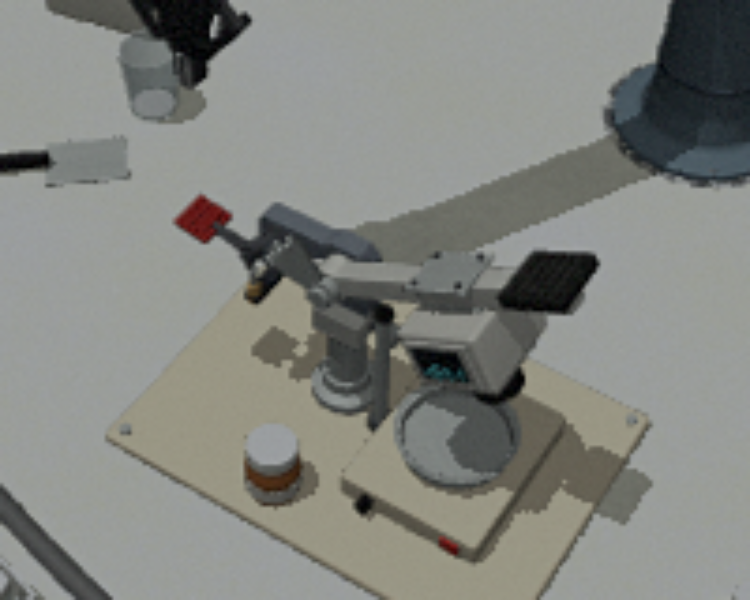

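View pics/wrist2.png

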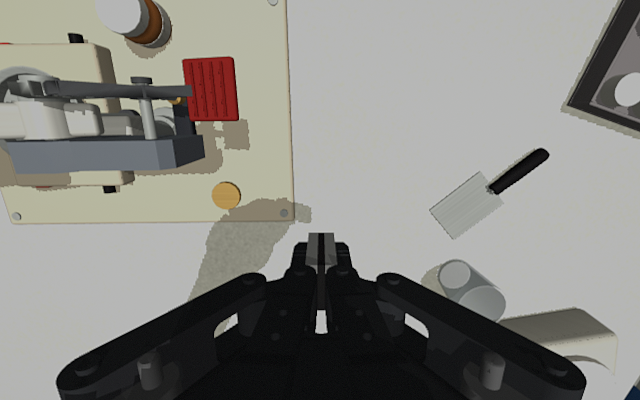

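The wrist view shows the paddle at (211,89), the brass disc at (226,195) and a grey block beside the pawl at (120,145). The finger linkages reach far along the jaw axis, so I'll turn the tool 90° to keep them away from the quadrant.

move_arm:
  commands:
    - [[-1,0,0,0,0,0,8.5],[-1,0,0,0,0,0,8.5],[-1,0,0,0,0,0,8.5],[-1,0,0,0,0,0,8.5],[-1,0,0,0,0,0,8.5]]

```text
clock: 3.4
eef_pos: [0.5609, -0.2043, 0.2809]
tool_rot: [3.031, -0.825, 0.001]
contact_force: [-0.4, -0.1, 0.3]
grip_width: -0.0004
```

```bash
python3 - <<'E'
from h import *
s=get_state();print(s['joint_positions'],s['tool_rot'],s['clock'])
f=grab_frame('wrist');W=pts(f);I=f['img'].astype(int)
cv2.imwrite('pics/wrist3.png',f['img'][:,:,::-1])
# stand-frame heights in region around paddle
c=np.array([.6303,-.1115]);a=np.radians(12.3);ex=np.array([np.cos(a),np.sin(a)]);ey=np.array([-np.sin(a),np.cos(a)])
f=grab_frame('top');Wt=pts(f)
for w in (W,Wt):
    d=w[...,:2]-c;X=d@ex*1000;Y=d@ey*1000;Z=w[...,2]*1000
    print('rows Y from -30..150 step 15; cols X -90..60 step 15')
    for y in range(-30,330,20):
        print(y,[int(np.nanmax(Z[m])) if (m:=(abs(X-x)<8)&(abs(Y-y)<10)&(Z<400)).any() else -1 for x in range(-90,75,15)])
print(get_state()['clock'])
E
```

```text
[ 0.36759643  0.25865216 -0.1035988   1.6863516   0.02851739  1.19733533
 -1.8450106 ] [ 3.03131865e+00 -8.24676480e-01  1.12704579e-03] 3.4
rows Y from -30..150 step 15; cols X -90..60 step 15
-30 [16, 17, 17, 360, 359, 210, 17, 17, 16, 16, 16]
-10 [16, 17, 16, 16, 17, 213, 213, 213, 17, 16, 17]
10 [16, 17, 17, 16, 16, 210, 211, 211, 16, 16, 16]
30 [16, 17, 17, 205, 205, 16, 206, 17, 17, 17, 16]
50 [16, 16, 206, 208, 207, 199, 223, 202, 16, 16, 17]
70 [16, 16, 206, 207, 207, 16, 242, 16, 17, 16, 16]
90 [17, 17, 206, 207, 207, 192, 238, 14, 15, 14, 15]
110 [16, 27, 211, 213, 213, 207, 237, -1, -1, -1, 39]
130 [16, 29, 139, 213, 212, 212, 211, 201, -1, -1, 50]
150 [16, 18, 139, 211, 223, 223, 221, 16, -1, 16, 36]
170 [16, 16, 16, -1, 234, 234, 232, 16, -1, 16, 16]
190 [46, 46, -1, -1, 242, 242, 235, 46, 44, 46, 46]
210 [46, 46, 215, 223, 234, 58, 217, 207, -1, 46, 46]
230 [46, 68, 68, 204, 224, -1, 205, 205, 189, 46, 46]
250 [45, 68, 66, -1, 170, -1, 170, 170, 177, 46, 46]
270 [-1, 66, 66, -1, 149, -1, -1, -1, -1, 45, 46]
290 [-1, -1, -1, -1, 53, -1, -1, 68, -1, 46, 46]
310 [-1, -1, -
[... 366 characters left out ...]
208, 208, -1, 243, 19, 18, -1, 18]
90 [20, 19, 20, 209, 208, 192, 244, 19, 19, -1, 22]
110 [21, 18, 172, 214, 213, 206, 236, 199, -1, 17, 20]
130 [18, 29, 202, 214, 215, 211, 210, 203, -1, 17, 49]
150 [18, 20, 180, 214, 224, 224, 221, -1, -1, 23, 39]
170 [19, 19, 18, 135, 232, 233, 231, -1, -1, 19, 19]
190 [48, 48, 48, 130, 242, 244, 240, -1, 45, 49, 47]
210 [49, 50, 226, 257, 261, 258, 262, 226, 222, 49, 48]
230 [49, 218, 236, 267, 268, 270, 269, 264, 236, -1, 44]
250 [48, 229, 248, 278, 280, 280, 281, 274, 243, -1, -1]
270 [49, 235, 260, 277, 285, 285, 283, 258, 257, -1, -1]
290 [49, 221, 256, 307, 305, 306, 305, 301, 256, -1, -1]
310 [52, 49, 225, 316, 317, 317, 316, 316, 225, -1, -1]
3.5
```

View pics/wrist3.png

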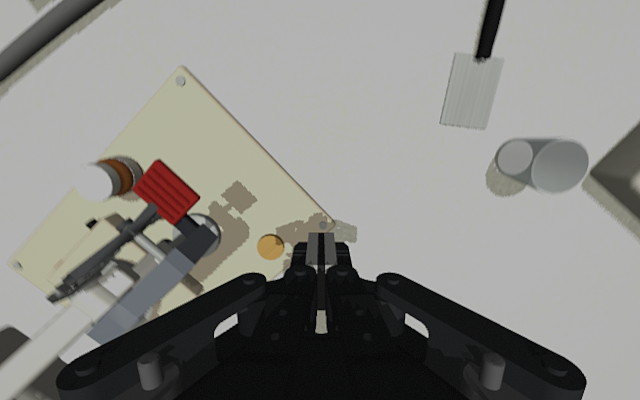

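The paddle centre agrees across views, at a height of about 0.210. At the current 45° turn the linkages clear both the quadrant (0.244) and the grey block (0.207), so I'll keep it and move over the paddle.

```bash
python3 - <<'E'
from h import *
print(todelta([.631,-.115,.245]))
f=grab_frame('wrist');W=pts(f);I=f['img'].astype(int)
m=(I[...,0]>1.8*I[...,1])&(I[...,0]>70)&(W[...,2]>.19);p=W[m];print(m.sum(),p.mean(0),cv2.minAreaRect((p[:,:2]*1000).astype(np.float32)))
E
```

```text
[  15.8 -112.4   35.9]
2216 [ 0.63244483 -0.11451334  0.2094461 ] ((631.6719360351562, -111.15321350097656), (39.38705825805664, 38.97496795654297), 12.15046215057373)
```

move_arm:
  commands:
    - [[-1,4,-28,0,0,0,0],[-1,4,-28,0,0,0,0],[-1,4,-28,5,0,0,0],[-1,5,-28,15,0,0,0],[-1,0,0,10,0,0,0]]

```text
clock: 4.05
eef_pos: [0.6343, -0.1092, 0.2498]
tool_rot: [-3.034, 0.799, -0.001]
contact_force: [0.1, 1.3, -0.3]
grip_width: 0.0003
```

```bash
python3 - <<'E'
from h import *
print(todelta([.6325,-.116,.224]),get_state()['joint_vel'].round(3))
f=grab_frame('scene');cv2.imwrite('pics/s4.png',cv2.resize(f['img'][130:290,220:420,::-1],(750,600)))
f=grab_frame('wrist');cv2.imwrite('pics/w4.png',f['img'][:,:,::-1])
E
```

```text
[ 1.8  6.9 25.8] [ 0.027  0.06   0.05   0.141  0.046 -0.159  0.006]
```

View pics/s4.png

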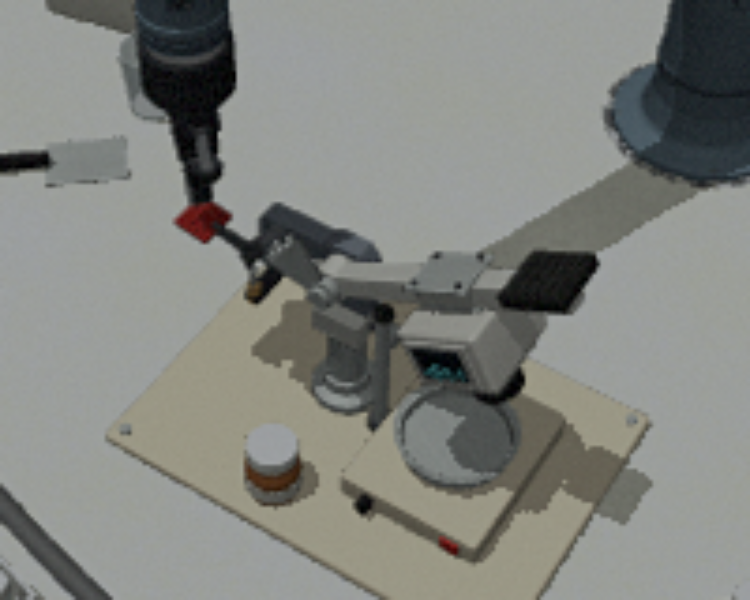

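View pics/w4.png

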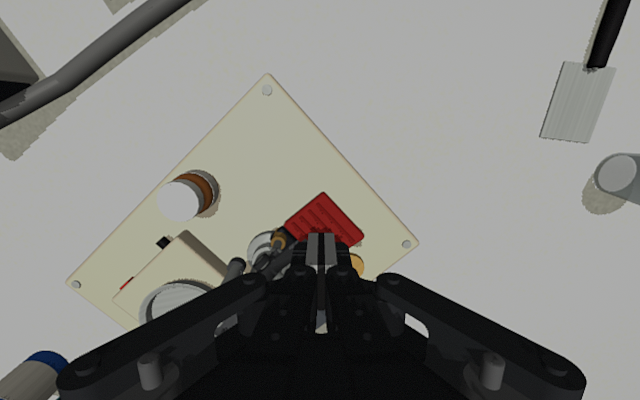

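The scene view shows the closed fingertips just above the red paddle at (203,205). I'll correct sideways by about 7 mm and go down slowly.

move_arm:
  commands:
    - [[-1,1,5,8,0,0,0],[-1,0,2,8,0,0,0],[-1,0,0,4,0,0,0],[-1,0,0,4,0,0,0],[-1,0,0,0,0,0,0]]

```text
clock: 4.65
eef_pos: [0.6289, -0.1232, 0.2262]
tool_rot: [3.032, -0.819, -0.0]
contact_force: [-0.7, -0.3, 1.6]
grip_width: 0.0002
```

move_arm:
  commands:
    - [[-1,0,0,3,0,0,0],[-1,0,0,3,0,0,0],[-1,0,0,3,0,0,0]]

```text
clock: 4.95
eef_pos: [0.63, -0.1222, 0.2176]
tool_rot: [-3.033, 0.818, -0.003]
contact_force: [-0.0, -1.2, 2.0]
grip_width: 0.0002
```

move_arm:
  commands:
    - [[-1,-1,-5,0,0,0,0],[-1,0,0,3,0,0,0],[-1,0,0,3,0,0,0]]

```text
clock: 5.25
eef_pos: [0.6313, -0.1155, 0.2109]
tool_rot: [-3.033, 0.815, 0.0]
contact_force: [0.4, 0.2, 0.7]
grip_width: -0.0002
```

move_arm:
  commands:
    - [[-1,0,0,3,0,0,0],[-1,0,0,3,0,0,0]]

```text
clock: 5.45
eef_pos: [0.6306, -0.1168, 0.2045]
tool_rot: [-3.033, 0.818, 0.002]
contact_force: [-1.1, -0.3, -0.1]
grip_width: 0.0003
```

```bash
python3 - <<'E'
from h import *
f=grab_frame('scene');cv2.imwrite('pics/s5.png',cv2.resize(f['img'][160:230,255:355,::-1],(800,560),interpolation=cv2.INTER_CUBIC))
print(get_state()['contact_force'],get_state()['eef_pos'])
W=pts(f);I=f['img'].astype(int);m=(I[...,0]>1.8*I[...,1])&(I[...,0]>70)&(W[...,2]>.15)&(W[...,1]<-.05)&(W[...,2]<.25);p=W[m];print(m.sum(),p.mean(0),p.min(0),p.max(0))
E
```

```text
[-0.90557754 -0.4328837  -0.53348731] [ 0.63027349 -0.11692841  0.20393186]
26 [ 0.64201391 -0.10917261  0.18934736] [ 0.6331828  -0.12509494  0.18266862] [ 0.65023268 -0.09400416  0.19569064]
```

View pics/s5.png

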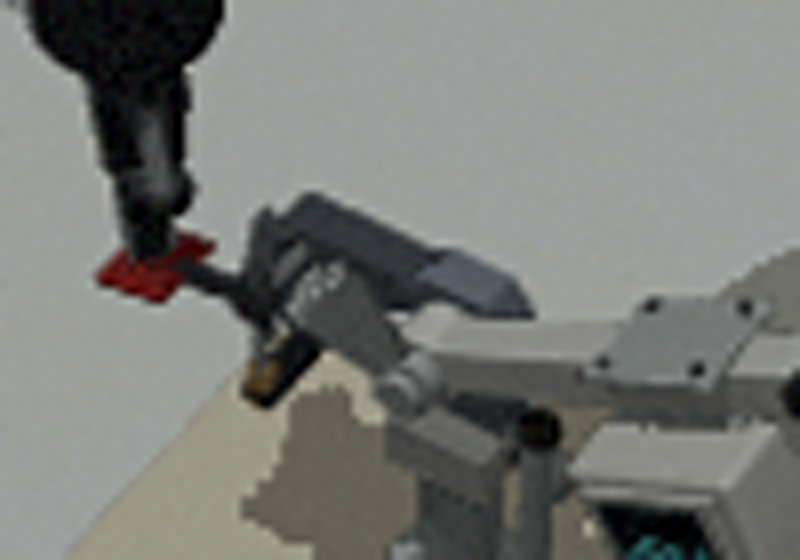

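The paddle now sits at about z = 0.189, roughly 21 mm down, and the hook stands clear. I'll press a little more to confirm the end stop.

move_arm:
  commands:
    - [[-1,0,0,2,0,0,0],[-1,0,0,1,0,0,0]]

```text
clock: 5.7
eef_pos: [0.6309, -0.1171, 0.2027]
tool_rot: [-3.033, 0.818, 0.001]
contact_force: [-1.9, -0.1, 4.9]
grip_width: 0.0003
```

move_arm:
  commands:
    - [[-1,0,0,1,0,0,0],[-1,0,0,0,0,0,0]]

```text
clock: 5.9
eef_pos: [0.6309, -0.117, 0.2026]
tool_rot: [-3.033, 0.818, 0.0]
contact_force: [-2.7, -0.3, 5.6]
grip_width: -0.0003
```

move_arm:
  commands:
    - [[-1,0,0,-10,0,0,0],[-1,0,0,-30,0,0,0],[-1,0,0,-40,0,0,0],[-1,0,0,-40,0,0,0],[-1,0,0,-40,0,0,0]]

```text
clock: 6.4
eef_pos: [0.6309, -0.1173, 0.3632]
tool_rot: [-3.033, 0.818, -0.001]
contact_force: [0.9, -0.2, 1.1]
grip_width: 0.0003
```

move_arm:
  commands:
    - [[-1,0,0,-20,0,0,0],[-1,0,0,0,0,0,0]]

```text
clock: 6.6
eef_pos: [0.6332, -0.1175, 0.387]
tool_rot: [-3.032, 0.818, -0.016]
contact_force: [0.1, 0.3, 0.6]
grip_width: 0.0004
```

```bash
python3 - <<'E'
from h import *
s=get_state();print(s['eef_pos'],s['joint_positions'].round(2),s['contact_force'])
a=np.radians(12.3);ey=np.array([-np.sin(a),np.cos(a)])
for n in('scene','top'):
    f=grab_frame(n);cv2.imwrite(f'pics/{n}6.png',cv2.resize(f['img'][150:260,250:400,::-1],(800,586)))
    W=pts(f);I=f['img'].astype(int);m=(I[...,0]>1.8*I[...,1])&(I[...,0]>70)&(W[...,2]>.15)&(W[...,1]<-.05)&(W[...,2]<.25);p=W[m];print(n,'paddle',m.sum(),p.mean(0).round(4))
    m=(I.max(-1)<60)&(W[...,2]>.27)&(W[...,2]<.34)&(W[...,1]>.14)&(W[...,1]<.25)&(W[...,0]>.49)&(W[...,0]<.61)
    p=W[m];c=np.median(p,0)
    for _ in range(5):
        A=np.c_[p@np.array([1,0,0]),p@np.array([0,1,0]),np.ones(len(p))]
        k=np.linalg.lstsq(A,p[:,2],rcond=None)[0];r=p[:,2]-A@k;p=p[np.abs(r)<max(.003,1.5*r.std())]
    print(n,'pad',len(p),k,np.arctan(k[:2]@ey),p.mean(0),p.min(0),p.max(0),cv2.minAreaRect((p[:,:2]*1000).astype(np.float32)))
E
```

```text
[ 0.63322737 -0.11747802  0.38704095] [ 0.24  0.29 -0.15  1.43  0.04  1.41 -2.01] [0.1186917  0.27866713 0.6071694 ]
scene paddle 70 [ 0.6308 -0.1109  0.1896]
scene pad 226 [-0.12443397  0.48853906  0.28745889] 0.46670942187695097 [0.54454496 0.19689384 0.31590424] [0.5107857  0.16778362 0.30170544] [0.57556067 0.22646549 0.32897407] ((543.6582641601562, 196.7689208984375), (59.774452209472656, 53.181304931640625), 13.651664733886719)
top paddle 124 [ 0.6314 -0.1117  0.1875]
top pad 473 [-0.1114827   0.50922851  0.27483778] 0.48053313651407076 [0.54367474 0.19558959 0.31382724] [0.51142208 0.16458937 0.2971215 ] [0.57371788 0.22487662 0.32752139] ((543.6939697265625, 195.10215759277344), (57.1573486328125, 52.964141845703125), 12.32534408569336)
```

View pics/scene6.png

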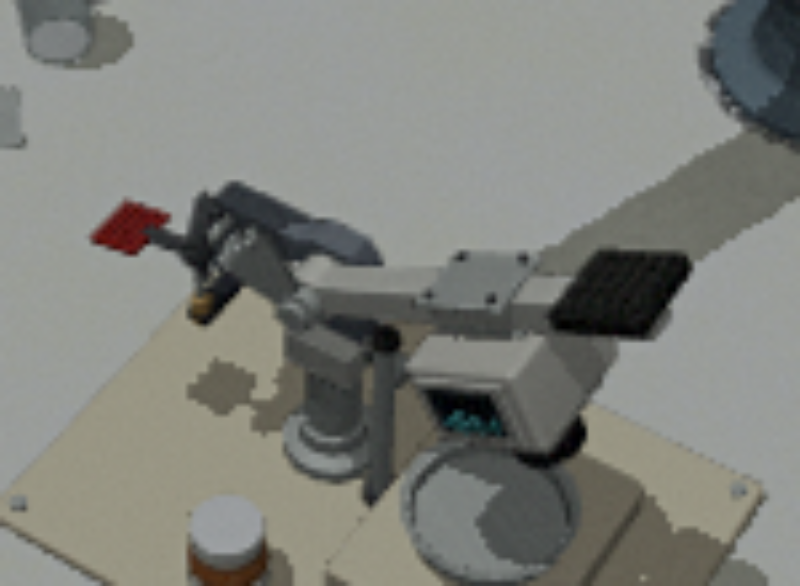

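The pawl stayed clear, with the paddle at z ≈ 0.188 in both views. The pad centre is at (0.544, 0.196, 0.314) and the boom angle is about 0.49. Now I'll move above the pad.

```bash
python3 - <<'E'
from h import *
s=get_state();R=cv2.Rodrigues(np.array(s['tool_rot']))[0]
print(todelta([.5437,.196,.387]),R.T@np.array([-.213,.977,0]));print(R.round(3))
E
```

```text
[-233.  -226.9   -5.8] [-6.75361965e-01 -7.37417160e-01 -3.85147914e-04]
[[ 0.864 -0.503  0.001]
 [-0.503 -0.864 -0.   ]
 [ 0.001 -0.    -1.   ]]
```

move_arm:
  commands:
    - [[-1,-15,-15,0,0,0,0],[-1,-28,-28,0,0,0,0],[-1,-28,-28,0,0,0,0],[-1,-28,-28,0,0,0,0],[-1,-28,-28,0,0,0,0]]

```text
clock: 7.2
eef_pos: [0.5834, 0.0576, 0.3783]
tool_rot: [3.031, -0.818, -0.007]
contact_force: [-0.1, 0.1, 0.1]
grip_width: -0.0
```

move_arm:
  commands:
    - [[-1,-28,-28,0,0,0,0],[-1,-28,-28,0,0,0,0],[-1,-28,-28,0,0,0,0],[-1,-22,-16,0,0,0,0],[-1,0,0,0,0,0,0]]

```text
clock: 7.7
eef_pos: [0.5398, 0.2024, 0.3788]
tool_rot: [-3.037, 0.802, 0.009]
contact_force: [-0.1, -0.3, -0.3]
grip_width: -0.0001
```

```bash
python3 - <<'E'
from h import *
s=get_state();R=cv2.Rodrigues(np.array(s['tool_rot']))[0]
print(s['eef_pos'],s['joint_positions'].round(2),s['contact_force'])
print(todelta([.5437,.196,.36]),R.T@np.array([-.213,.977,0]))
E
```

```text
[0.53978327 0.20238465 0.37883701] [-0.12  0.18 -0.36  1.59  0.06  1.39 -2.57] [-0.06502459 -0.33320974 -0.34597813]
[ 6.7  3.6 18.8] [-0.66735062 -0.74467001  0.00278171]
```

move_arm:
  commands:
    - [[-1,3,1,5,0,0,-8.5],[-1,2,1,5,0,0,-8.5],[-1,0,0,0,0,0,-8.5],[-1,0,0,0,0,0,0],[-1,0,0,0,0,0,0]]

```text
clock: 8.2
eef_pos: [0.5472, 0.1909, 0.3699]
tool_rot: [3.138, -0.135, -0.003]
contact_force: [0.2, 0.2, 0.3]
grip_width: 0.0002
```

```bash
python3 - <<'E'
from h import *
s=get_state();R=cv2.Rodrigues(np.array(s['tool_rot']))[0]
print(s['eef_pos'],s['joint_positions'].round(2),s['contact_force'])
print(todelta([.5437,.196,.345]),R.T@np.array([-.213,.977,0]))
f=grab_frame('scene');cv2.imwrite(f'pics/s7.png',cv2.resize(f['img'][150:260,250:400,::-1],(800,586)))
f=grab_frame('top');cv2.imwrite(f'pics/t7.png',cv2.resize(f['img'][130:240,200:350,::-1],(800,586)))
E
```

```text
[0.54719135 0.19089243 0.36988146] [-0.07  0.19 -0.39  1.59  0.07  1.37 -2.12] [0.22775393 0.21472649 0.30853071]
[-3.9 -4.8 24.9] [-2.96397657e-01 -9.55011059e-01 -5.53225202e-04]
```

View pics/s7.png

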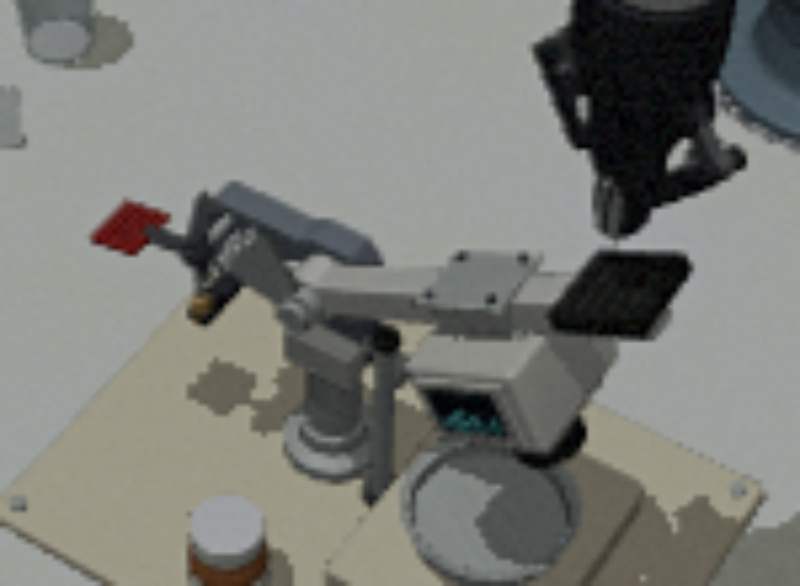

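The fingers are above the pad. I'll go down to contact and then follow the pad's arc.

move_arm:
  commands:
    - [[-1,-2,-3,10,0,0,0],[-1,-2,-2,10,0,0,0],[-1,0,0,5,0,0,0],[-1,0,0,5,0,0,0]]

```text
clock: 8.7
eef_pos: [0.5431, 0.1976, 0.3402]
tool_rot: [3.138, -0.128, -0.002]
contact_force: [-0.6, -1.3, 0.7]
grip_width: 0.0002
```

move_arm:
  commands:
    - [[-1,0,-1,5,0,0,0],[-1,0,-2,5,0,0,0],[-1,-1,-2,5,0,0,0]]

```text
clock: 9.0
eef_pos: [0.5431, 0.2029, 0.3271]
tool_rot: [-3.139, 0.129, -0.001]
contact_force: [-2.0, -0.4, 4.7]
grip_width: 0.0001
```

move_arm:
  commands:
    - [[-1,-1,-3,7,0,0,0],[-1,-1,-3,8,0,0,0],[-1,-1,-3,8,0,0,0],[-1,-1,-2,8,0,0,0]]

```text
clock: 9.4
eef_pos: [0.5405, 0.2164, 0.2968]
tool_rot: [-3.135, 0.126, -0.005]
contact_force: [-0.4, 0.5, 6.5]
grip_width: 0.0001
```

move_arm:
  commands:
    - [[-1,-1,-2,8,0,0,0],[-1,-1,-2,8,0,0,0],[-1,-1,-2,8,0,0,0],[-1,0,-2,8,0,0,0]]

```text
clock: 9.8
eef_pos: [0.5386, 0.2257, 0.2653]
tool_rot: [-3.133, 0.125, -0.007]
contact_force: [-1.1, 3.3, 5.9]
grip_width: -0.0002
```

move_arm:
  commands:
    - [[-1,0,-2,8,0,0,0],[-1,0,-1,8,0,0,0],[-1,0,-1,7,0,0,0],[-1,0,-1,5,0,0,0]]

```text
clock: 10.2
eef_pos: [0.5379, 0.2307, 0.2365]
tool_rot: [-3.134, 0.125, -0.002]
contact_force: [-2.0, 2.3, 5.6]
grip_width: -0.0
```

move_arm:
  commands:
    - [[-1,0,0,4,0,0,0],[-1,0,0,3,0,0,0],[-1,0,0,2,0,0,0]]

```text
clock: 10.5
eef_pos: [0.5379, 0.2313, 0.2277]
tool_rot: [-3.133, 0.124, -0.003]
contact_force: [-1.7, 2.6, 5.3]
grip_width: 0.0004
```

move_arm:
  commands:
    - [[-1,0,0,2,0,0,0],[-1,0,0,2,0,0,0]]

```text
clock: 10.7
eef_pos: [0.538, 0.2313, 0.2239]
tool_rot: [-3.133, 0.124, -0.003]
contact_force: [-2.2, 3.5, 6.5]
grip_width: -0.0002
```

move_arm:
  commands:
    - [[-1,0,0,2,0,0,0],[-1,0,0,0,0,0,0]]

```text
clock: 10.9
eef_pos: [0.538, 0.2314, 0.2226]
tool_rot: [-3.133, 0.124, -0.004]
contact_force: [-2.2, 3.2, 7.0]
grip_width: 0.0001
```

move_arm:
  commands:
    - [[-1,0,0,2,0,0,0],[-1,0,0,1,0,0,0]]

```text
clock: 11.1
eef_pos: [0.5381, 0.2315, 0.2221]
tool_rot: [-3.134, 0.124, -0.004]
contact_force: [-8.2, 0.5, 20.2]
grip_width: 0.0
```

move_arm:
  commands:
    - [[-1,0,0,2,0,0,0],[-1,0,0,0,0,0,0]]

```text
clock: 11.3
eef_pos: [0.5381, 0.2315, 0.2216]
tool_rot: [-3.134, 0.124, -0.005]
contact_force: [-9.7, -0.6, 22.2]
grip_width: -0.0002
```

The force rose sharply to about 22 N with the tip at z ≈ 0.208, so the boom is on its stop. Lifting off.

move_arm:
  commands:
    - [[-1,0,0,-6,0,0,0],[-1,0,0,-15,0,0,0],[-1,0,0,-30,0,0,0],[-1,0,0,-40,0,0,0],[-1,0,0,0,0,0,0]]

```text
clock: 11.8
eef_pos: [0.5417, 0.2285, 0.313]
tool_rot: [-3.134, 0.13, -0.018]
contact_force: [1.2, 1.1, 1.2]
grip_width: -0.0006
```

move_arm:
  commands:
    - [[-1,-35,0,-10,0,0,0],[-1,-35,0,0,0,0,0],[-1,-35,0,0,0,0,0],[-1,0,0,0,0,0,0]]

```text
clock: 12.2
eef_pos: [0.4288, 0.2366, 0.3155]
tool_rot: [3.137, -0.121, -0.003]
contact_force: [0.4, 0.8, 0.6]
grip_width: -0.0
```

```bash
python3 - <<'E'
from h import *
s=get_state();print(s['clock'],s['eef_pos'],s['contact_force'],abs(s['joint_vel']).max())
piv=np.array([.584,.0113]);a=np.radians(12.3);ey=np.array([-np.sin(a),np.cos(a)])
for n in('scene','top'):
    f=grab_frame(n);cv2.imwrite(f'pics/{n}8.png',cv2.resize(f['img'][150:260,250:400,::-1] if n=='scene' else f['img'][130:240,200:380,::-1],(800,586)))
    W=pts(f);I=f['img'].astype(int);m=(I[...,0]>1.8*I[...,1])&(I[...,0]>70)&(W[...,2]>.15)&(W[...,1]<-.05)&(W[...,2]<.25);p=W[m];print(n,'paddle',m.sum(),p.mean(0).round(4))
    d=W[...,:2]-np.array([.536,.231]);m=(I.max(-1)<60)&(np.linalg.norm(d,axis=-1)<.026)&(W[...,2]>.19)&(W[...,2]<.24)
    p=W[m];A=np.c_[p[:,:2],np.ones(len(p))];k=np.linalg.lstsq(A,p[:,2],rcond=None)[0];print('pad',len(p),p.mean(0),'slope',k[:2]@ey)
    for q in ('pan','wash_bottle','beaker','jar_a','ref_disc','spatula'):
        print(q,[(np.round(r['at'],3).tolist(),round(r['score'],2)) for r in recognise(q,f)[:2]])
E
```

```text
12.2 [0.42884643 0.23663015 0.31552803] [0.40750618 0.80827648 0.60115336] 0.06760156241430265
scene paddle 70 [ 0.6307 -0.1109  0.1895]
pad 193 [0.53691187 0.23145126 0.2108422 ] slope -0.004425951720210971
pan [([0.577, 0.15, 0.052], 0.6)]
wash_bottle [([0.699, 0.048, 0.072], 0.49)]
beaker [([0.438, -0.439, 0.059], 0.87)]
jar_a [([0.701, 0.046, 0.072], 0.54), ([0.36, 0.442, 0.054], 0.51)]
ref_disc []
spatula [([0.559, -0.44, 0.003], 0.63)]
top paddle 116 [ 0.6313 -0.1121  0.1875]
pad 279 [0.53558526 0.23077827 0.20917338] slope -0.00018882580656406054
pan [([0.625, -0.102, 0.189], 0.67), ([0.528, 0.097, 0.066], 0.48)]
wash_bottle [([0.432, -0.464, 0.047], 0.61), ([0.581, 0.427, 0.11], 0.56)]
beaker [([0.433, -0.464, 0.047], 0.92)]
jar_a [([0.683, 0.036, 0.076], 0.48)]
ref_disc [([0.495, -0.076, 0.029], 0.41), ([0.555, 0.064, 0.017], 0.26)]
spatula [([0.557, -0.433, 0.001], 0.81)]
```

View pics/scene8.png

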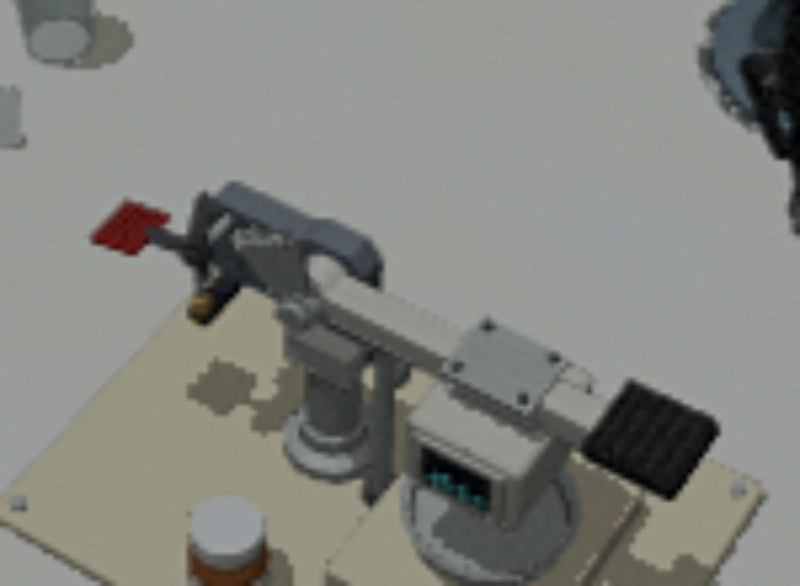

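View pics/top8.png

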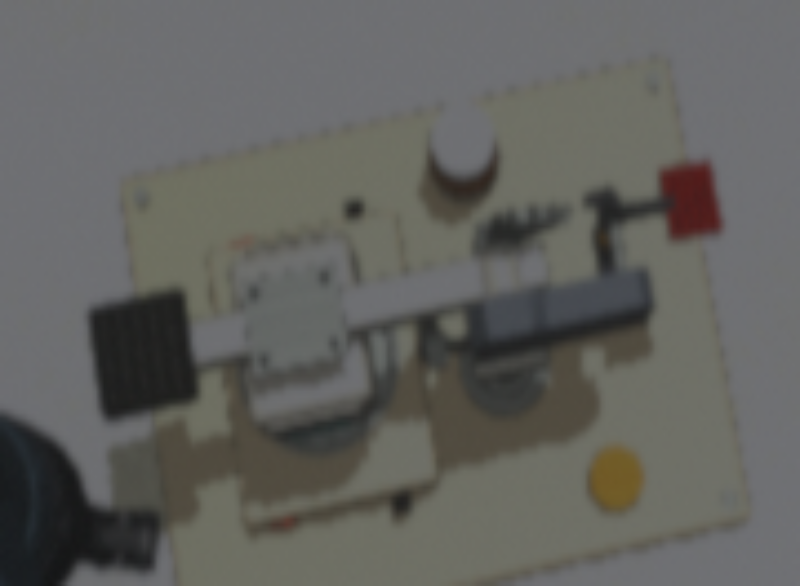

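The boom is level, with the pad at z ≈ 0.210 and a slope of about 0. The paddle is still down, the loose things look unmoved, and the arm is clear.

move_arm:
  commands:
    - [[-1,0,0,0,0,0,0],[-1,0,0,0,0,0,0],[-1,0,0,0,0,0,0]]

```text
clock: 13.2
eef_pos: [0.4334, 0.2356, 0.3163]
tool_rot: [-3.139, 0.128, -0.0]
contact_force: [-0.0, 0.5, -0.5]
grip_width: 0.0001
```

```bash
python3 -c "
from rig import *
print(get_state()['contact_force'],hand_in())"
```

```text
the job is handed in; nothing more can be done
[-0.0451551   0.46360388 -0.54724464] None
```

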